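# Set up a charcoal fire tray for two-zone grilling

## Task

Set up the cold charcoal stove's fire tray for two-zone grilling: stand the clay divider tile that leans on the fire brick in the tray's channel, leaning it some 15 to 20 degrees while its lower edge goes into the flared mouth, then straightening it and letting it right down onto the tray's floor. Then bring the loaded scoop, held level, over the larger bay with its lip close above the tray's rim, tip all three charcoal sticks into that bay with the lip kept that low, and set the empty scoop down flat on the table beside the tray. Do not shift the cup, the jar or the can that stand around the tray.

Things in the scene. Friction and masses are not known exactly. Their poses are not given: they have to be found in the camera images.
- tray: Fire tray, fixed: open dark steel tray, 168 (x) by 288 (y) by 45 mm high outside, walls and floor 4 mm. Origin: centre of its underside, z up. A channel for the divider runs along x from wall to wall at y = +55 mm; it leaves a larger bay (inside y -140 to +39, x -80 to +80 mm) and a smaller one (y +71 to +140 mm). A wire pull loop stands out 22 mm at its +y end, 30 mm up.
- slot_floor (a point): Middle of the channel's bottom, on the tray's floor (tray frame 0, 55, 4 mm); axes as the tray's. The channel: two upright 3 mm sheets, faces 15 mm apart (y = -7.5 and +7.5 mm from here), 160 mm long, straight for 28 mm above this point, then flared outward by 35 degrees to a mouth 31 mm wide at 39.5 mm above this point.
- bay_floor (a point): Middle of the larger bay, on its floor (tray frame 0, -51, 4 mm); axes as the tray's.
- tile_mid (a point): Centre of the loose clay divider tile: 140 mm long (its x), 12 mm thick (y), 120 mm high (z, from foot to top edge), 0.3 to 0.5 kg. At the start it stands on its foot edge on the table and leans about 20 degrees, top towards its +y, on the edge of the fire brick; its top 66 mm are clear above that edge.
- tile_foot (a point): Middle of the tile's lower edge face, 60 mm below tile_mid along the tile's z; axes as the tile's.
- brick: Fire brick, fixed, pale, 230 (x) by 114 (y) by 50 mm high, origin at the centre of its underside. The tile leans on its -y long side.
- scoop_grip (a point): Middle of the wooden handle of the loose steel scoop (0.26 kg): a bar 88 mm long (x), 20 mm wide (y), 24 mm high (z), 42 mm above the scoop's underside. Axes: +x from handle to lip, z up. The scoop stands flat on the table at the start; its pan is 90 mm wide and begins 55 mm ahead (+x) of this point.
- scoop_lip (a point): Middle of the scoop's front lip, 159 mm ahead of scoop_grip along x and 31.5 mm below it. The pan has a flat floor 78 mm long, then a lip 24 mm long turned up by 20 degrees (9 mm); back wall 52 mm, side walls 34 mm high, front open. The sticks roll out once the scoop is pitched nose-down well past 20 degrees.
- scoop_pan (a point): A point in the middle of the scoop's pan, 96 mm ahead of scoop_grip and 15 mm above the underside; axes as the scoop's.
- stick0: Charcoal stick, black round rod 24 mm in diameter and 70 mm long (along its y), 30 g, origin at its centre. The three sticks lie crosswise side by side in the scoop's pan at the start; this one is next to the back wall.
- stick1: Charcoal stick like stick0, the middle one of the three.
- stick2: Charcoal stick like stick0, the one next to the lip.
- cup: Bystander: white ceramic cup, 76 mm wide, 75 mm tall; origin under its foot.
- jar: Bystander: amber glass jar, 60 mm wide, 95 mm tall; origin under its foot.
- tin: Bystander: plain steel can, 66 mm wide, 85 mm tall; origin under its foot.
Not all that is in view belongs to the job. What is shaped like the part that bears tile_mid but green or turquoise is not meant.

How it is judged (in metres and radians):
On the way, in this order (a step that is already met when the one before it is completed fails the run):
1. the tile's lower edge is in the channel's flared mouth while the tile leans by more than 8 degrees, in line with the channel (y of tile_foot in the frame of slot_floor between -0.013 and 0.013 m and x of tile_foot in the frame of slot_floor between -0.02 and 0.02 m and z of tile_foot in the frame of slot_floor between 0.008 and 0.037 m and angle between tile_mid's own z axis and vertical above 0.14 rad and angle between the x axis of tile_mid and the x axis of tray, either way round below 0.12 rad), for 0.1 s.
2. the tile stands upright (within 7.4 degrees) and fully home on the tray's floor in the channel (y of tile_foot in the frame of slot_floor between -0.008 and 0.008 m and x of tile_foot in the frame of slot_floor between -0.015 and 0.015 m and z of tile_foot in the frame of slot_floor below 0.004 m and angle between tile_mid's own z axis and vertical below 0.13 rad), for 0.3 s.
3. the scoop, level and still holding all three sticks, has its lip over the larger bay and no more than 60 mm above the tray's rim (x of scoop_lip in the frame of tray between -0.084 and 0.084 m and y of scoop_lip in the frame of tray between -0.144 and 0.045 m and z of scoop_lip in the frame of tray below 0.105 m and angle between scoop_pan's own z axis and vertical below 0.3 rad and distance between each of stick0, stick1, stick2 and scoop_pan below 0.045 m), for 0.1 s.
4. all three sticks are in the larger bay while the scoop's lip is still over it and no more than 60 mm above the rim (x of stick0 in the frame of tray between -0.082 and 0.082 m and y of stick0 in the frame of tray between -0.142 and 0.045 m and z of each of stick0, stick1, stick2 in the frame of tray below 0.065 m and x of stick1 in the frame of tray between -0.082 and 0.082 m and y of stick1 in the frame of tray between -0.142 and 0.045 m and x of stick2 in the frame of tray between -0.082 and 0.082 m and y of stick2 in the frame of tray between -0.142 and 0.045 m and x of scoop_lip in the frame of tray between -0.084 and 0.084 m and y of scoop_lip in the frame of tray between -0.144 and 0.045 m and z of scoop_lip in the frame of tray below 0.105 m), for 0.1 s.
At the end, for the whole second after the job is handed in: The tile stands upright (within 7.4 degrees), its foot within 4 mm of the tray's floor in the channel; all three sticks lie in the larger bay; the scoop stands flat (within 6 degrees) on the table, its pan more than 120 mm from the tray's centre (all of step 2 and x of stick0 in the frame of tray between -0.082 and 0.082 m and y of stick0 in the frame of tray between -0.142 and 0.045 m and z of each of stick0, stick1, stick2 in the frame of tray below 0.065 m and x of stick1 in the frame of tray between -0.082 and 0.082 m and y of stick1 in the frame of tray between -0.142 and 0.045 m and x of stick2 in the frame of tray between -0.082 and 0.082 m and y of stick2 in the frame of tray between -0.142 and 0.045 m and height (world z) of scoop_grip below 0.052 m and angle between scoop_pan's own z axis and vertical below 0.1 rad and horizontal distance between scoop_pan and tray above 0.12 m); the robot touches nothing.
It fails at once if the cup, the jar or the can is moved by more than 25 mm (distance of any of cup, jar, tin from where it was at the start of the episode above 0.025 m).
It also fails if it takes over 69 s, if anything falls off the work surface, if the arm or the gripper's body presses on something with over 40 N, if the wrist force passes 120 N, or if a joint passes its speed limit or range.

## Robot

A 6-joint arm with a two-finger parallel gripper is mounted at the origin on the work surface. World frame = base frame: x ahead of the robot, y to its left, z up, the work surface at z = 0. Lengths are in mm, angles in rad, forces in N, time in s.
With the tool pointing down it reaches from about 300 to 775 mm from the base axis. Payload 14.6 kg.
Tool frame: the origin (TCP) lies at the very end of the fingers, on their centre line; the grasp point (between the pads) lies 19 mm behind it; z points along the fingers, y is the line along which they close (so a half turn about z gives the same grasp; the last joint's range is limited). The gripper opens to 94 mm and grips with 3 to 60 N. Pads are 16 mm wide; open, the fingers measure 119 mm over their backs; the gripper's body (75 mm by 177 mm) begins 78 mm behind the grasp point.
Start: joints at [-0.067, 0.3, 1.521, -0, 1.321, -0.067], TCP at [549.99, -0.002, 205.446] pointing down, gripper open.
Joint ranges: [-3.03, 3.03], [-0.79, 2.21], [0.23, 2.52], [-1.04, 4.18], [0, 3.07], [-2.55, 2.55]. Speed limits (rad/s): [2.22, 2.22, 2.57, 3.14, 3.14, 3.14].

## Interface

Orientations are given as [roll, pitch, yaw] about the fixed x, y, z axes, in that order (R = Rz(yaw) Ry(pitch) Rx(roll)).
In Python, from cell import manip gives the robot as it stands. The module is installed in compiled form; this text tells all that it offers.
- The arm moves only by the shell command python3 -m inch 'ROWS' [FORCE]. ROWS is JSON, a list of rows, each an object of numbers: "gripper": the opening, from 0 (shut) to 1 (fully open); "dx", "dy", "dz": the shift along the world's x, y, z in m; "wx", "wy", "wz": the turn, a rotation vector about the world's x, y, z in degrees. A call has exactly 5 rows; each row is the pose to reach, as a shift and turn from the pose commanded when the call began; what a row does not reach only later rows make up. A row lasts 1/12 s, in which the tool goes at most 41.7 mm and 7.16 degrees, less where a joint would pass 70% of its speed; a pose out of reach is approached as far as the arm can. A call with a gripper value outside its range is refused whole. The fingers move at their own pace and stop on an object; FORCE is the grip in N (left out, the last holds). Time passes only in rows, so rows that repeat a pose let the fingers close, or fill a call up. It gives the time, the measured TCP pose, the force, the opening and the grip force at its end, in the units of the state.
- manip.read_state(): the state, without advancing time (a new reading comes with each control period).
- manip.camera(name): name is "scene" or "side" or "wrist"; returns the picture (400x640x3 uint8, blue, green, red); there is no depth.
- manip.camera_info(name): a dict with "camera_matrix" (3x3 intrinsics, pixels), "R" (3x3) and "t" (3): a world point X has camera coordinates R X + t; the wrist camera has in their place "tool_from_camera" (4x4, takes a point from camera to tool coordinates, whose origin is the TCP and whose axes are the flange's). Camera axes: x right, y down, z forward; pixel columns grow to the right and rows downward; lengths in mm; the calibration is good to about 2 mm. A picture is of the moment at which its call begins: read the wrist's pose just before it. camera_info takes no time and is no camera call.
- manip.sign_off(): hands the job in; it is judged then, once.
The state is a dict: "clock": time; "joints": joint angles; "qd": joint speeds; "effort": joint torques, N m; "eef_pos": TCP position; "eef_rot": TCP orientation; "wrist_force": force on the tool from outside, world axes, zero at the start; "moment": the same for the moment, N m; "finger_gap": finger opening in mm; "finger_force": force on a finger pad.
Only numpy, scipy, OpenCV 4.12 (cv2) and the standard library are available. Lean on these libraries where they do the work, as an engineer would, in place of code of your own. Each camera call takes 0.05 s, during which the arm holds its last target. There are 200 camera calls.

## Working session

There is one attempt and no reset: what is moved stays moved. The work goes in short steps, Python scripts to look and compute and a shell command to move; the robot and the scene stay as the last step left them, time stands still between calls to the robot, and variables do not carry over. Pictures are saved under pics/ and viewed, at most 10 in all, crops included, and the job is handed in when it is done.

```bash
mkdir -p pics
python3 - <<'E'
from cell import manip
import cv2,numpy as np
s=manip.read_state();print(s)
for n in("scene","side"):
    cv2.imwrite(f"pics/{n}0.png",manip.camera(n)); i=manip.camera_info(n)
    print(n,np.round(i["camera_matrix"],1).tolist(),np.round(i["R"],3).tolist(),np.round(i["t"],1).tolist(), np.round(-np.array(i["R"]).T@np.array(i["t"])))
i=manip.camera_info("wrist");print(i)
E
```

```text
{'clock': 0.0, 'joints': array([-6.66067700e-02,  3.00472619e-01,  1.52158797e+00,  5.62189469e-06,
        1.32069859e+00, -6.65822832e-02]), 'qd': array([-1.27291690e-03,  9.20964902e-04,  9.83111849e-05,  1.43905251e-04,
        1.50089316e-03,  2.31601741e-03]), 'effort': array([-1.53750298e-03, -5.31805658e+01, -3.52735734e+01,  7.07558286e-02,
        2.43994006e-02, -4.79655944e-05]), 'eef_pos': array([5.49734385e+02, 1.25384463e-02, 2.04882585e+02]), 'eef_rot': array([-3.14042908e+00, -8.30456514e-05,  1.57077040e+00]), 'wrist_force': array([-0.36174347, -0.03608058, -0.25192275]), 'moment': array([ 0.00678083, -0.05891488, -0.01371487]), 'finger_force': 0.0, 'finger_gap': 93.92634686116499}
scene [[443.5, 0.0, 311.7], [0.0, 443.5, 196.8], [0.0, 0.0, 1.0]] [[0.339, 0.941, 0.006], [0.761, -0.271, -0.589], [-0.553, 0.204, -0.808]] [-129.9, -368.8, 1447.4] [1125. -273.  953.]
side [[449.0, 0.0, 315.7], [0.0, 449.0, 199.6], [0.0, 0.0, 1.0]] [[0.981, -0.196, 0.004], [-0.1, -0.514, -0.852], [0.169, 0.835, -0.524]] [-511.3, 98.9, 1279.7] [  295. -1118.   756.]
{'camera_matrix': array([[295.117331  ,   0.        , 317.40828534],
       [  0.        , 295.117331  , 202.20768551],
       [  0.        ,   0.        ,   1.        ]]), 'tool_from_camera': array([[-5.08621028e-04, -9.58128248e-01, -2.86338964e-01,
         8.36770045e+01],
       [ 9.99999869e-01, -4.68701769e-04, -2.07951290e-04,
        -5.09963898e-02],
       [ 6.50364265e-05, -2.86339032e-01,  9.58128360e-01,
        -1.77599117e+02],
       [ 0.00000000e+00,  0.00000000e+00,  0.00000000e+00,
         1.00000000e+00]])}
```

View pics/scene0.png

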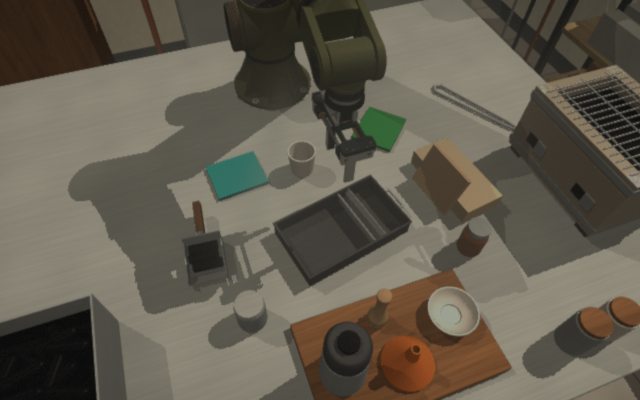

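View pics/side0.png

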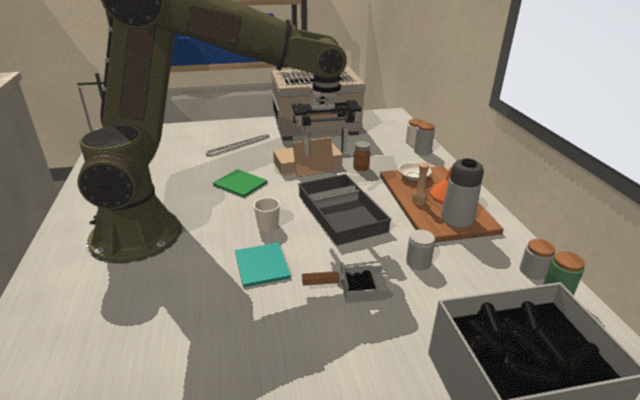

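The scene view shows the tray at (343,228), its channel to the right. The tile leans on the brick at (450,170), and the scoop is at (205,250) with its handle at (198,215). The cup is at (302,158), the jar at (473,237) and the can at (250,310). The green and turquoise plates are decoys.

```bash
cat > h.py <<'E'
from cell import manip
import cv2,numpy as np
from scipy.spatial.transform import Rotation as Ro
def info(n):
    i=manip.camera_info(n); return np.array(i["camera_matrix"]),np.array(i["R"]),np.array(i["t"])
def plane(n,uv,z):
    K,R,t=info(n); c=-R.T@t; d=R.T@np.linalg.inv(K)@np.array([uv[0],uv[1],1.]); return np.round(c+d*(z-c[2])/d[2],1)
def tri(a,b):
    P=[]
    for n in("scene","side"):
        K,R,t=info(n); P.append(K@np.c_[R,t])
    X=cv2.triangulatePoints(P[0],P[1],np.array(a,float).reshape(2,1),np.array(b,float).reshape(2,1))[:,0]
    X=X[:3]/X[3]
    e=[np.round(proj(n,X)-np.array(p),1).tolist() for n,p in(("scene",a),("side",b))]
    return np.round(X,1),e
def proj(n,X):
    K,R,t=info(n); p=K@(R@np.array(X,float)+t); return p[:2]/p[2]
def wpix(s,uv,z):
    i=manip.camera_info("wrist");K=np.array(i["camera_matrix"]);T=np.array(i["tool_from_camera"])
    R=Ro.from_euler("xyz",s["eef_rot"]).as_matrix()
    c=R@T[:3,3]+s["eef_pos"]; d=R@T[:3,:3]@np.linalg.inv(K)@np.array([uv[0],uv[1],1.])
    return np.round(c+d*(z-c[2])/d[2],1)
E
python3 - <<'E'
import cv2
a=cv2.imread("pics/scene0.png")[125:295,175:507]; b=cv2.imread("pics/side0.png")[120:310,220:450]
f=lambda c,g:cv2.convertScaleAbs(c,alpha=g)
cv2.imwrite("pics/sc1.png",cv2.resize(f(a,1.5),None,fx=2.4,fy=2.4,interpolation=cv2.INTER_CUBIC))
cv2.imwrite("pics/si1.png",cv2.resize(f(b,1.5),None,fx=3,fy=3,interpolation=cv2.INTER_CUBIC))
E
```

```text
(no output)
```

View pics/sc1.png

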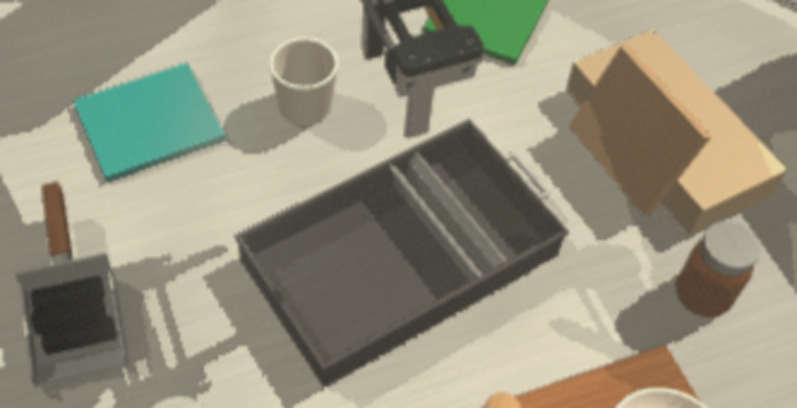

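View pics/si1.png

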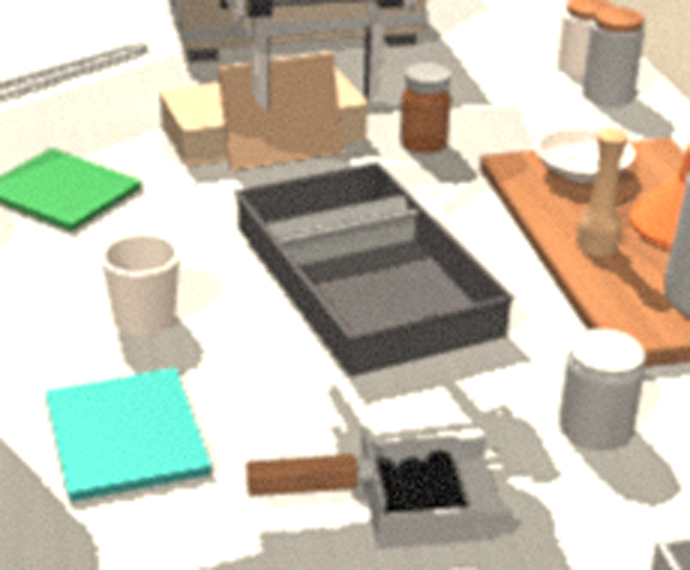

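The crops show the tray rim corners, tile corners and scoop handle clearly. In the scene crop the tray is (238,238), (470,123), (567,233), (323,372), the tile top edge (625,45)-(708,137) and foot (572,127)-(650,213), and the handle (52,185)-(62,252).

Run:
```python
from h import *
S=lambda u,v:(u/2.4+175-.3,v/2.4+125-.3); D=lambda u,v:(u/3+220-.3,v/3+120-.3)
print("tray scene",[plane("scene",S(*p),45).tolist() for p in((238,238),(470,122),(567,233),(323,372))])
print("tray side",[plane("side",D(*p),45).tolist() for p in((352,345),(239,197),(378,168),(511,299))])
for n,a,b in(("TL",(625,45),(220,65)),("TR",(708,137),(334,55)),("BR",(650,213),(343,155)),("BL",(572,127),(229,166)),
 ("h_end",(52,184),(248,477)),("h_front",(62,252),(357,472)),("tray0",(238,238),(352,345)),("tray1",(470,122),(239,197)),("tray2",(567,233),(378,168)),("tray3",(323,372),(511,299)),
 ("brick0",(783,170),(362,97)),("cup",(304,68),(142,252)),("jar",(730,245),(428,77)),):
    print(n,*tri(S(*a),D(*b)))
print("can top", plane("scene",(250,298),85),plane("side",D(605,350),85))
print("cup top", plane("scene",S(304,68),75),plane("side",D(142,252),75))
print("jar top", plane("scene",S(730,245),95),plane("side",D(428,77),95))
print("back wall top", tri(S(22,275),D(380,540)), plane("scene",S(22,275),52),plane("scene",S(107,258),52),plane("side",D(367,435),52))
print("lip", plane("scene",S(35,383),9),plane("scene",S(126,370),9),plane("side",D(515,525),9))
```

```text
tray scene [[549.3, -157.8, 45.0], [490.5, 125.4, 45.0], [655.7, 158.6, 45.0], [717.1, -126.5, 45.0]]
tray side [[545.4, -171.2, 45.0], [490.4, 111.0, 45.0], [651.7, 145.4, 45.0], [709.8, -128.4, 45.0]]
TL [499.8 293.5 116.5] [[-0.0, 0.1], [-0.1, -0.1]]
TR [637.1 312.1 111.1] [[-0.2, 1.0], [-0.5, -0.5]]
BR [641.5 275.3  -2.8] [[-0.3, 1.3], [-0.7, -0.7]]
BL [503.8 253.1   3. ] [[0.2, -1.1], [0.6, 0.6]]
h_end [ 422.6 -322.8   44.7] [[-0.3, 1.0], [-0.9, -0.7]]
h_front [ 508.1 -330.4   42.5] [[-0.5, 1.4], [-1.2, -0.9]]
tray0 [ 546.9 -158.3   37.4] [[-0.3, 1.0], [-0.7, -0.6]]
tray1 [490.4 125.2  39.7] [[-0.3, 1.2], [-0.7, -0.7]]
tray2 [654.3 160.1  38.5] [[-0.2, 0.8], [-0.4, -0.4]]
tray3 [ 713.3 -124.4   40.5] [[0.3, -0.9], [0.6, 0.4]]
brick0 [679.9 398.7  31.1] [[-2.1, 10.1], [-4.4, -5.0]]
cup [375.7 -26.4  72.4] [[0.2, -0.8], [0.6, 0.6]]
jar [744.3 278.2  88. ] [[-0.2, 0.7], [-0.3, -0.3]]
can top [ 732.6 -262.7   85. ] [ 738.6 -272.    85. ]
cup top [380.6 -28.6  75. ] [374.2 -27.2  75. ]
jar top [746.  275.1  95. ] [740.  260.9  95. ]
back wall top (array([ 510.9, -378.4,   18.8]), [[-1.4, 3.6], [-3.1, -2.3]]) [ 524.  -369.9   52. ] [ 532.8 -287.4   52. ] [ 525.8 -302.7   52. ]
lip [ 618.9 -384.3    9. ] [ 634.9 -299.1    9. ] [ 627.6 -381.8    9. ]
```

The tray centre comes out near (602, 0) with yaw about 11.3°, and its 289 x 167 mm size matches. The tile foot is at about (573, 264) and its top at (568, 303), with yaw about 8.5° and lean about 19°. The scoop grip is at about (465, -327) with yaw about -5°. Next I move above the tile, aligned with its lean, and check with the wrist camera.

```bash
python3 -m inch '[{"dy":0.04,"wz":-7,"gripper":1},{"dy":0.08,"wz":-14,"gripper":1},{"dy":0.12,"wz":-21,"gripper":1},{"dy":0.16,"wz":-28,"gripper":1},{"dy":0.2,"wz":-35,"gripper":1}]'
python3 -m inch '[{"dy":0.03,"wz":-7},{"dy":0.06,"wz":-14},{"dy":0.09,"wz":-21},{"dy":0.12,"dx":0.01,"wz":-28},{"dy":0.137,"dx":0.013,"wz":-35}]'
python3 -m inch '[{"wz":-6},{"wz":-11.5},{"wz":-11.5},{"wz":-11.5},{"wz":-11.5}]'
python3 -m inch '[{"wx":-6,"wy":-0.9},{"wx":-12,"wy":-1.8},{"wx":-18,"wy":-2.7},{"wx":-19.8,"wy":-3},{"wx":-19.8,"wy":-3}]'
python3 - <<'E'
from h import *
s=manip.read_state();print(s["eef_pos"],np.degrees(s["eef_rot"]),s["joints"],s["clock"])
im=manip.camera("wrist");cv2.imwrite("pics/w1.png",im)
E
```

```text
[5.49761609e+02 5.75902807e-03 2.04927936e+02] [-1.79939118e+02 -2.90804490e-03  8.99989783e+01] [-6.66032148e-02  3.00436437e-01  1.52152767e+00 -2.07025380e-05
  1.32069216e+00 -6.65802750e-02] 0.1validation failed for argument at $[0]...
validation failed for argument at $[0]...
validation failed for argument at $[0]...
validation failed for argument at $[0]...
```

View pics/w1.png

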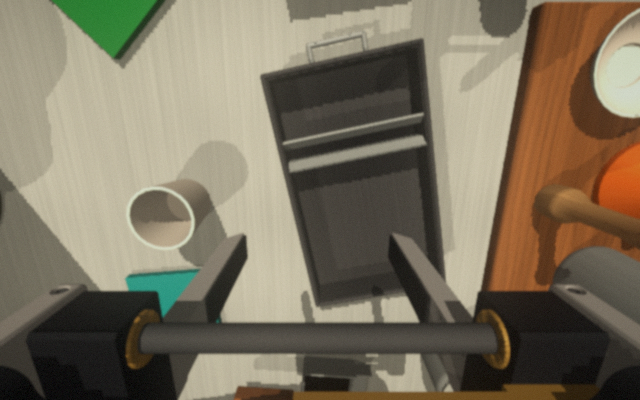

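The rows were refused, probably because each needs every key, so nothing moved. The wrist picture still gives a good view of the tray: rim corners at (263,74), (423,40), (443,297) and (317,304), channel lips at (284,144)-(423,118) and (290,167)-(425,141).

```bash
python3 - <<'E'
from h import *
s=manip.read_state()
for p in((263,74),(423,40),(317,304),(443,297)): print(p,wpix(s,p,45))
for p in((285,144),(423,118),(290,167),(425,141)): print(p,wpix(s,p,43.5))
print(wpix(s,(160,218),75))
E
python3 -m inch '[{"gripper":1,"dx":0,"dy":0.04,"dz":0,"wx":0,"wy":0,"wz":-7},{"gripper":1,"dx":0,"dy":0.08,"dz":0,"wx":0,"wy":0,"wz":-14},{"gripper":1,"dx":0,"dy":0.12,"dz":0,"wx":0,"wy":0,"wz":-21},{"gripper":1,"dx":0,"dy":0.16,"dz":0,"wx":0,"wy":0,"wz":-28},{"gripper":1,"dx":0,"dy":0.2,"dz":0,"wx":0,"wy":0,"wz":-35}]' 40
```

```text
(263, 74) [492.1 124.3  45. ]
(423, 40) [657.9 156.4  45. ]
(317, 304) [ 549.  -158.6   45. ]
(443, 297) [ 715.3 -147.8   45. ]
(285, 144) [512.9  51.2  43.5]
(423, 118) [666.3  79.4  43.5]
(290, 167) [517.8  24.9  43.5]
(425, 141) [671.1  54.5  43.5]
[375.5 -26.4  75. ]
clock: 0.57
eef_pos: [549.7, 193.4, 205.3]
eef_rot: [-3.141, 0.0, 0.987]
wrist_force: [-0.0, -0.5, -0.6]
finger_gap: 94.1
finger_force: 0.0
```

```bash
python3 -m inch '[{"gripper":1,"dx":0,"dy":0.03,"dz":0,"wx":0,"wy":0,"wz":-7},{"gripper":1,"dx":0.01,"dy":0.06,"dz":0,"wx":0,"wy":0,"wz":-14},{"gripper":1,"dx":0.013,"dy":0.09,"dz":0,"wx":0,"wy":0,"wz":-21},{"gripper":1,"dx":0.013,"dy":0.12,"dz":0,"wx":0,"wy":0,"wz":-28},{"gripper":1,"dx":0.013,"dy":0.137,"dz":0,"wx":0,"wy":0,"wz":-35}]' 40
python3 -m inch '[{"gripper":1,"dx":0,"dy":0,"dz":0,"wx":0,"wy":0,"wz":-6},{"gripper":1,"dx":0,"dy":0,"dz":0,"wx":0,"wy":0,"wz":-11.5},{"gripper":1,"dx":0,"dy":0,"dz":0,"wx":0,"wy":0,"wz":-11.5},{"gripper":1,"dx":0,"dy":0,"dz":0,"wx":0,"wy":0,"wz":-11.5},{"gripper":1,"dx":0,"dy":0,"dz":0,"wx":0,"wy":0,"wz":-11.5}]'
python3 -m inch '[{"gripper":1,"dx":0,"dy":0,"dz":0,"wx":-6,"wy":-0.9,"wz":0},{"gripper":1,"dx":0,"dy":0,"dz":0,"wx":-12,"wy":-1.8,"wz":0},{"gripper":1,"dx":0,"dy":0,"dz":0,"wx":-18,"wy":-2.7,"wz":0},{"gripper":1,"dx":0,"dy":0,"dz":0,"wx":-19.8,"wy":-3,"wz":0},{"gripper":1,"dx":0,"dy":0,"dz":0,"wx":-19.8,"wy":-3,"wz":0}]'
python3 - <<'E'
from h import *
s=manip.read_state();print(s["eef_pos"],np.degrees(s["eef_rot"]),s["joints"],s["clock"])
im=manip.camera("wrist");cv2.imwrite("pics/w2.png",im)
E
```

```text
clock: 0.98
eef_pos: [562.5, 331.4, 204.7]
eef_rot: [-3.141, 0.001, 0.378]
wrist_force: [0.3, 0.5, 0.5]
finger_gap: 94.1
finger_force: 0.0
clock: 1.4
eef_pos: [563.1, 328.4, 205.4]
eef_rot: [3.142, 0.0, 0.185]
wrist_force: [0.0, -0.2, 0.0]
finger_gap: 94.1
finger_force: 0.0
clock: 1.82
eef_pos: [562.5, 329.8, 204.4]
eef_rot: [2.79, 0.013, 0.184]
wrist_force: [-0.1, 0.5, 0.3]
finger_gap: 94.0
finger_force: 0.0
[562.45137575 329.76852329 204.39087954] [159.86546732   0.75081629  10.54488559] [ 0.60268563  0.64116591  1.06904363 -0.31472477  1.59004772  2.00622713] 1.8167
```

View pics/w2.png

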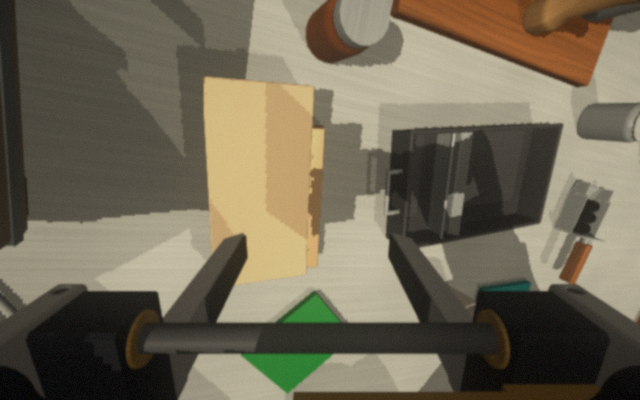

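Looking straight down the tile, its top edge shows as a strip with corners (313,127), (324,127), (319,266) and (307,267), in front of the brick.

Run:
```python
from h import *
s=manip.read_state()
P=[wpix(s,p,114.8) for p in((318.5,127),(313,266.5),(315.7,197))]
print(P); d=P[0]-P[1]; print("len",np.linalg.norm(d),"yaw",np.degrees(np.arctan2(d[1],d[0])))
print("brick edges z50",wpix(s,(314,85),50),wpix(s,(305,276),50),wpix(s,(205,78),50),wpix(s,(211,283),50))
R=Ro.from_euler("xyz",s["eef_rot"]).as_matrix(); print(R.round(3))
mid=P[2]
yaw=np.arctan2(d[1],d[0])
for lean in (19,20):
    l=np.radians(lean); tz=np.array([-np.sin(yaw)*np.sin(l),np.cos(yaw)*np.sin(l),np.cos(l)])
    Rt=np.c_[[np.cos(yaw),np.sin(yaw),0],np.zeros(3),-tz]; Rt[:,1]=np.cross(Rt[:,2],Rt[:,0])
    print(lean,"tcp",mid-44*tz,"rotvec deg",np.degrees(Ro.from_matrix(Rt@R.T).as_rotvec()), "foot",mid-120*tz)
    print("shift",mid-44*tz-s["eef_pos"])
```

```text
[array([639.1, 309.8, 114.8]), array([501. , 289.7, 114.8]), array([574.6, 300.4, 114.8])]
len 139.55507873237724 yaw 8.281063726286208
brick edges z50 [681.9 299.   50. ] [453.2 269.1  50. ] [664.9 407.2  50. ] [446.4 383.2  50. ]
[[ 0.983  0.175  0.051]
 [ 0.182 -0.923 -0.338]
 [-0.012  0.342 -0.94 ]]
19 tcp [576.66321747 286.22436159  73.19718267] rotvec deg [ 1.08527627 -0.53682816 -2.19622327] foot [580.22695672 261.73916799   1.33777093]
shift [  13.8356768   -42.99672971 -131.58957492]
20 tcp [576.76747837 285.50802174  73.45352469] rotvec deg [ 0.09859119 -0.69976881 -2.19011217] foot [580.51130465 259.78551383   2.03688551]
shift [  13.93993771  -43.71306957 -131.3332329 ]
```

The measured length is 139.6 mm and the strip agrees with the brick edge. I narrow the fingers so the rear one clears the brick, then descend along the tile's axis and grip.

```bash
python3 -m inch '[{"gripper":0.5,"dx":0.002,"dy":0,"dz":0,"wx":0,"wy":-0.7,"wz":-2.2},{"gripper":0.5,"dx":0.003,"dy":-0.01,"dz":-0.03,"wx":0,"wy":-0.7,"wz":-2.2},{"gripper":0.5,"dx":0.005,"dy":-0.02,"dz":-0.06,"wx":0,"wy":-0.7,"wz":-2.2},{"gripper":0.5,"dx":0.007,"dy":-0.03,"dz":-0.09,"wx":0,"wy":-0.7,"wz":-2.2},{"gripper":0.5,"dx":0.009,"dy":-0.042,"dz":-0.126,"wx":0,"wy":-0.7,"wz":-2.2}]' 40
python3 -m inch '[{"gripper":0.5,"dx":0,"dy":0,"dz":0,"wx":0,"wy":0,"wz":0},{"gripper":0,"dx":0,"dy":0,"dz":0,"wx":0,"wy":0,"wz":0},{"gripper":0,"dx":0,"dy":0,"dz":0,"wx":0,"wy":0,"wz":0},{"gripper":0,"dx":0,"dy":0,"dz":0,"wx":0,"wy":0,"wz":0},{"gripper":0,"dx":0,"dy":0,"dz":0,"wx":0,"wy":0,"wz":0}]' 40
python3 -m inch '[{"gripper":0,"dx":0,"dy":0,"dz":0,"wx":0,"wy":0,"wz":0},{"gripper":0,"dx":0,"dy":0,"dz":0,"wx":0,"wy":0,"wz":0},{"gripper":0,"dx":0,"dy":0,"dz":0,"wx":0,"wy":0,"wz":0},{"gripper":0,"dx":0,"dy":0,"dz":0,"wx":0,"wy":0,"wz":0},{"gripper":0,"dx":0,"dy":0,"dz":0,"wx":0,"wy":0,"wz":0}]' 40
```

```text
clock: 2.28
eef_pos: [572.9, 285.9, 79.8]
eef_rot: [2.793, -0.004, 0.142]
wrist_force: [0.7, -0.9, 0.3]
finger_gap: 63.7
finger_force: 0.0
clock: 2.7
eef_pos: [572.8, 287.6, 81.7]
eef_rot: [2.792, -0.004, 0.142]
wrist_force: [0.0, 0.7, 0.2]
finger_gap: 31.1
finger_force: 0.0
clock: 3.12
eef_pos: [572.2, 286.9, 79.8]
eef_rot: [2.791, -0.002, 0.142]
wrist_force: [-1.4, 1.9, 3.0]
finger_gap: 11.9
finger_force: 40.0
```

Gripped, with a gap of 11.9 mm at 40 N. Lift, yaw 3°, carry it to the tray and check.

```bash
python3 -m inch '[{"gripper":0,"dx":0,"dy":0,"dz":0.015,"wx":0,"wy":0,"wz":0},{"gripper":0,"dx":0,"dy":-0.003,"dz":0.035,"wx":0,"wy":0,"wz":0},{"gripper":0,"dx":0,"dy":-0.01,"dz":0.06,"wx":0,"wy":0,"wz":1},{"gripper":0,"dx":0.004,"dy":-0.025,"dz":0.08,"wx":0,"wy":0,"wz":2},{"gripper":0,"dx":0.008,"dy":-0.045,"dz":0.09,"wx":0,"wy":0,"wz":3}]' 40
python3 -m inch '[{"gripper":0,"dx":0,"dy":-0.035,"dz":0,"wx":0,"wy":0,"wz":0},{"gripper":0,"dx":0,"dy":-0.07,"dz":0,"wx":0,"wy":0,"wz":0},{"gripper":0,"dx":0,"dy":-0.105,"dz":0,"wx":0,"wy":0,"wz":0},{"gripper":0,"dx":0.003,"dy":-0.135,"dz":0,"wx":0,"wy":0,"wz":0},{"gripper":0,"dx":0.006,"dy":-0.16,"dz":0,"wx":0,"wy":0,"wz":0}]' 40
python3 -m inch '[{"gripper":0,"dx":0,"dy":0,"dz":-0.01,"wx":0,"wy":0,"wz":0},{"gripper":0,"dx":0,"dy":0,"dz":-0.02,"wx":0,"wy":0,"wz":0},{"gripper":0,"dx":0,"dy":0,"dz":-0.02,"wx":0,"wy":0,"wz":0},{"gripper":0,"dx":0,"dy":0,"dz":-0.02,"wx":0,"wy":0,"wz":0},{"gripper":0,"dx":0,"dy":0,"dz":-0.02,"wx":0,"wy":0,"wz":0}]' 40
python3 - <<'E'
from h import *
s=manip.read_state();print(s["eef_pos"],np.degrees(s["eef_rot"]),s["clock"])
a=manip.camera("scene");b=manip.camera("side")
cv2.imwrite("pics/s2.png",a);cv2.imwrite("pics/d2.png",b)
a=cv2.resize(cv2.convertScaleAbs(a[120:290,270:430],alpha=1.6),None,fx=2.5,fy=2.5,interpolation=cv2.INTER_CUBIC)
b=cv2.resize(cv2.convertScaleAbs(b[100:270,270:430],alpha=1.6),None,fx=2.5,fy=2.5,interpolation=cv2.INTER_CUBIC)
cv2.imwrite("pics/both2.png",np.hstack([a,b]))
R=Ro.from_euler("xyz",s["eef_rot"]).as_matrix()
f=s["eef_pos"]+83*R[:,2]; print("foot pred",f)
for n in("scene","side"): print(n,[proj(n,f+k*70*R[:,0]).round(1).tolist() for k in(-1,1)])
E
```

```text
clock: 3.53
eef_pos: [580.5, 242.3, 172.8]
eef_rot: [2.791, -0.004, 0.196]
wrist_force: [0.9, -0.5, -3.3]
finger_gap: 12.1
finger_force: 40.0
clock: 3.95
eef_pos: [585.6, 79.5, 170.1]
eef_rot: [2.79, -0.001, 0.193]
wrist_force: [0.8, 0.4, -4.2]
finger_gap: 11.9
finger_force: 40.0
clock: 4.37
eef_pos: [586.1, 82.6, 149.6]
eef_rot: [2.79, -0.001, 0.195]
wrist_force: [0.3, 0.3, -4.3]
finger_gap: 12.2
finger_force: 40.0
[586.07654035  82.63027455 149.56706091] [ 1.59876959e+02 -5.84974711e-02  1.11827748e+01] 4.3667
foot pred [591.69255669  54.63277046  71.63375528]
scene [[346.3, 187.2], [379.5, 228.1]]
side [[313.6, 188.0], [354.9, 179.5]]
```

View pics/both2.png

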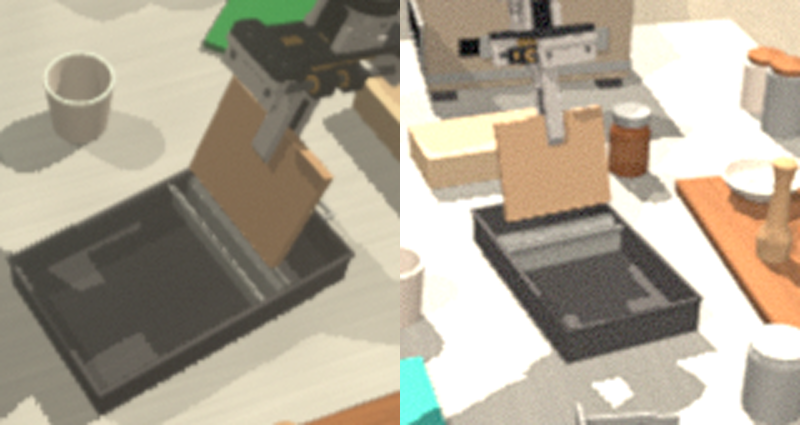

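The tile hangs as predicted: its foot corners at scene (346,187) and (379,226) match the computed ones to within 2 px. It is lined up over the channel and leans 20°. Lower the foot into the mouth.

```bash
python3 -m inch '[{"gripper":0,"dx":0,"dy":-0.001,"dz":-0.015,"wx":0,"wy":0,"wz":0},{"gripper":0,"dx":0,"dy":-0.001,"dz":-0.027,"wx":0,"wy":0,"wz":0},{"gripper":0,"dx":0,"dy":-0.001,"dz":-0.036,"wx":0,"wy":0,"wz":0},{"gripper":0,"dx":0,"dy":-0.001,"dz":-0.036,"wx":0,"wy":0,"wz":0},{"gripper":0,"dx":0,"dy":-0.001,"dz":-0.036,"wx":0,"wy":0,"wz":0}]' 40
python3 -m inch '[{"gripper":0,"dx":0,"dy":0,"dz":-0.002,"wx":0,"wy":0,"wz":0},{"gripper":0,"dx":0,"dy":0,"dz":-0.002,"wx":0,"wy":0,"wz":0},{"gripper":0,"dx":0,"dy":0,"dz":-0.002,"wx":0,"wy":0,"wz":0},{"gripper":0,"dx":0,"dy":0,"dz":-0.002,"wx":0,"wy":0,"wz":0},{"gripper":0,"dx":0,"dy":0,"dz":-0.002,"wx":0,"wy":0,"wz":0}]' 40
python3 - <<'E'
from h import *
s=manip.read_state()
R=Ro.from_euler("xyz",s["eef_rot"]).as_matrix()
f=s["eef_pos"]+83*R[:,2]; print("foot",f,R[:,2])
E
```

```text
clock: 4.88
eef_pos: [586.0, 80.8, 113.1]
eef_rot: [2.79, -0.0, 0.194]
wrist_force: [-0.1, -0.4, -4.5]
finger_gap: 11.9
finger_force: 40.0
clock: 5.3
eef_pos: [586.2, 80.7, 111.7]
eef_rot: [2.79, -0.002, 0.194]
wrist_force: [0.7, -0.3, -4.6]
finger_gap: 11.5
finger_force: 40.0
foot [591.83538278  52.7028088   33.81131782] [ 0.06786436 -0.33736039 -0.93892619]
```

The foot is at slot height 29.8 mm with y about 0, leaning 20°, and there is no contact. Straighten about the foot.

```bash
python3 -m inch '[{"gripper":0,"dx":0.0014,"dy":-0.0069,"dz":0.0025,"wx":5,"wy":1,"wz":0},{"gripper":0,"dx":0.0027,"dy":-0.0138,"dz":0.0042,"wx":9.9,"wy":1.95,"wz":0},{"gripper":0,"dx":0.0041,"dy":-0.0209,"dz":0.0055,"wx":14.8,"wy":2.9,"wz":0},{"gripper":0,"dx":0.0055,"dy":-0.028,"dz":0.006,"wx":19.7,"wy":3.9,"wz":0},{"gripper":0,"dx":0.0055,"dy":-0.028,"dz":0.006,"wx":19.7,"wy":3.9,"wz":0}]' 40
python3 -m inch '[{"gripper":0,"dx":0,"dy":0,"dz":-0.003,"wx":0,"wy":0,"wz":0},{"gripper":0,"dx":0,"dy":0,"dz":-0.006,"wx":0,"wy":0,"wz":0},{"gripper":0,"dx":0,"dy":0,"dz":-0.009,"wx":0,"wy":0,"wz":0},{"gripper":0,"dx":0,"dy":0,"dz":-0.012,"wx":0,"wy":0,"wz":0},{"gripper":0,"dx":0,"dy":0,"dz":-0.012,"wx":0,"wy":0,"wz":0}]' 40
python3 - <<'E'
from h import *
s=manip.read_state()
R=Ro.from_euler("xyz",s["eef_rot"]).as_matrix()
f=s["eef_pos"]+83*R[:,2]; print("foot",f,R[:,2],s["moment"])
E
```

```text
clock: 5.72
eef_pos: [592.3, 49.8, 118.1]
eef_rot: [-3.138, -0.002, 0.19]
wrist_force: [0.3, -0.5, -4.4]
finger_gap: 11.9
finger_force: 40.0
clock: 6.13
eef_pos: [591.3, 53.1, 104.6]
eef_rot: [3.14, 0.0, 0.195]
wrist_force: [0.7, -2.8, -5.8]
finger_gap: 11.9
finger_force: 40.0
foot [591.30024222  52.99984573  21.62533276] [ 3.99405197e-05 -1.68660685e-03 -9.99998577e-01] [-0.61463036 -0.17366185  0.20237826]
```

```bash
python3 -m inch '[{"gripper":0,"dx":0,"dy":-0.001,"dz":-0.003,"wx":0,"wy":0,"wz":0},{"gripper":0,"dx":0,"dy":-0.001,"dz":-0.006,"wx":0,"wy":0,"wz":0},{"gripper":0,"dx":0,"dy":-0.001,"dz":-0.009,"wx":0,"wy":0,"wz":0},{"gripper":0,"dx":0,"dy":-0.001,"dz":-0.012,"wx":0,"wy":0,"wz":0},{"gripper":0,"dx":0,"dy":-0.001,"dz":-0.014,"wx":0,"wy":0,"wz":0}]' 40
python3 -m inch '[{"gripper":0,"dx":0,"dy":0,"dz":-0.001,"wx":0,"wy":0,"wz":0},{"gripper":0,"dx":0,"dy":0,"dz":-0.002,"wx":0,"wy":0,"wz":0},{"gripper":0,"dx":0,"dy":0,"dz":-0.002,"wx":0,"wy":0,"wz":0},{"gripper":0,"dx":0,"dy":0,"dz":-0.002,"wx":0,"wy":0,"wz":0},{"gripper":0,"dx":0,"dy":0,"dz":-0.002,"wx":0,"wy":0,"wz":0}]' 40
python3 - <<'E'
from h import *
s=manip.read_state()
R=Ro.from_euler("xyz",s["eef_rot"]).as_matrix()
f=s["eef_pos"]+83*R[:,2]; print("foot",f,R[:,2],s["moment"])
E
```

```text
clock: 6.55
eef_pos: [591.4, 51.8, 90.9]
eef_rot: [3.141, -0.0, 0.194]
wrist_force: [-0.9, 0.1, -4.2]
finger_gap: 11.7
finger_force: 40.0
clock: 6.97
eef_pos: [591.7, 51.7, 89.6]
eef_rot: [3.141, -0.001, 0.194]
wrist_force: [0.4, -0.7, -3.7]
finger_gap: 11.8
finger_force: 40.0
foot [591.80412722  51.63647252   6.63416754] [ 1.15267806e-03 -6.28297048e-04 -9.99999138e-01] [0.06459032 0.04283512 0.02180343]
```

```bash
python3 -m inch '[{"gripper":0,"dx":0,"dy":0,"dz":-0.001,"wx":0,"wy":0,"wz":0},{"gripper":0,"dx":0,"dy":0,"dz":-0.002,"wx":0,"wy":0,"wz":0},{"gripper":0,"dx":0,"dy":0,"dz":-0.003,"wx":0,"wy":0,"wz":0},{"gripper":0,"dx":0,"dy":0,"dz":-0.003,"wx":0,"wy":0,"wz":0},{"gripper":0,"dx":0,"dy":0,"dz":-0.003,"wx":0,"wy":0,"wz":0}]' 40
python3 -m inch '[{"gripper":0.4,"dx":0,"dy":0,"dz":0,"wx":0,"wy":0,"wz":0},{"gripper":0.4,"dx":0,"dy":0,"dz":0,"wx":0,"wy":0,"wz":0},{"gripper":0.4,"dx":0,"dy":0,"dz":0,"wx":0,"wy":0,"wz":0},{"gripper":0.4,"dx":0,"dy":0,"dz":0,"wx":0,"wy":0,"wz":0},{"gripper":0.4,"dx":0,"dy":0,"dz":0,"wx":0,"wy":0,"wz":0}]'
python3 -m inch '[{"gripper":0.4,"dx":0,"dy":0,"dz":0.03,"wx":0,"wy":0,"wz":0},{"gripper":0.4,"dx":0,"dy":0,"dz":0.06,"wx":0,"wy":0,"wz":0},{"gripper":0.4,"dx":0,"dy":0,"dz":0.1,"wx":0,"wy":0,"wz":0},{"gripper":0.4,"dx":0,"dy":0,"dz":0.13,"wx":0,"wy":0,"wz":0},{"gripper":0.4,"dx":0,"dy":0,"dz":0.15,"wx":0,"wy":0,"wz":0}]'
python3 - <<'E'
from h import *
s=manip.read_state()
f=np.array([592.2,52.5,4])
a=manip.camera("scene");b=manip.camera("side")
cv2.imwrite("pics/s3.png",a);cv2.imwrite("pics/d3.png",b)
xa=np.array([np.cos(.195),np.sin(.195),0])
# predicted top corners at -y face
for n in("scene","side"): print(n,[(proj(n,f+[0,0,120]+k*70*xa+np.array([1.2,-5.9,0]))).round(1).tolist() for k in(-1,1)])
a=cv2.resize(cv2.convertScaleAbs(a[120:290,270:430],alpha=1.6),None,fx=2.5,fy=2.5,interpolation=cv2.INTER_CUBIC)
b=cv2.resize(cv2.convertScaleAbs(b[100:270,270:430],alpha=1.6),None,fx=2.5,fy=2.5,interpolation=cv2.INTER_CUBIC)
cv2.imwrite("pics/both3.png",np.hstack([a,b]))
E
```

```text
clock: 7.38
eef_pos: [591.7, 51.7, 87.0]
eef_rot: [3.141, -0.001, 0.194]
wrist_force: [-4.3, -0.9, 5.7]
finger_gap: 11.7
finger_force: 40.0
clock: 7.8
eef_pos: [591.6, 51.7, 86.4]
eef_rot: [3.141, -0.001, 0.194]
wrist_force: [0.0, 0.5, 0.3]
finger_gap: 37.0
finger_force: 0.0
clock: 8.22
eef_pos: [592.2, 51.7, 240.2]
eef_rot: [3.14, -0.005, 0.194]
wrist_force: [-0.1, 1.1, 0.3]
finger_gap: 37.5
finger_force: 0.0
scene [[345.0, 175.4], [379.5, 217.3]]
side [[314.8, 174.0], [357.0, 165.8]]
```

View pics/both3.png

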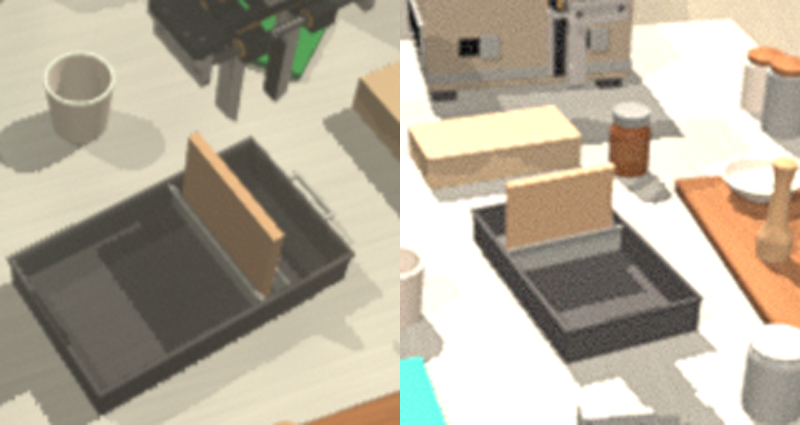

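The tile stands upright and fully home: its top corner at scene (345,175) is where predicted, and floor contact was felt. Now over to the scoop.

```bash
python3 -m inch '[{"gripper":0.6,"dx":-0.01,"dy":-0.035,"dz":0,"wx":0,"wy":0,"wz":-3},{"gripper":0.6,"dx":-0.02,"dy":-0.07,"dz":0,"wx":0,"wy":0,"wz":-6},{"gripper":0.6,"dx":-0.03,"dy":-0.105,"dz":0,"wx":0,"wy":0,"wz":-9},{"gripper":0.6,"dx":-0.04,"dy":-0.14,"dz":0,"wx":0,"wy":0,"wz":-12},{"gripper":0.6,"dx":-0.05,"dy":-0.175,"dz":0,"wx":0,"wy":0,"wz":-16}]'
python3 -m inch '[{"gripper":0.6,"dx":-0.01,"dy":-0.035,"dz":0,"wx":0,"wy":0,"wz":0},{"gripper":0.6,"dx":-0.02,"dy":-0.07,"dz":0,"wx":0,"wy":0,"wz":0},{"gripper":0.6,"dx":-0.03,"dy":-0.105,"dz":0,"wx":0,"wy":0,"wz":0},{"gripper":0.6,"dx":-0.04,"dy":-0.14,"dz":0,"wx":0,"wy":0,"wz":0},{"gripper":0.6,"dx":-0.05,"dy":-0.175,"dz":0,"wx":0,"wy":0,"wz":0}]'
python3 -m inch '[{"gripper":0.6,"dx":-0.01,"dy":-0.03,"dz":-0.01,"wx":0,"wy":0,"wz":0},{"gripper":0.6,"dx":-0.01,"dy":-0.03,"dz":-0.03,"wx":0,"wy":0,"wz":0},{"gripper":0.6,"dx":-0.01,"dy":-0.03,"dz":-0.04,"wx":0,"wy":0,"wz":0},{"gripper":0.6,"dx":-0.01,"dy":-0.03,"dz":-0.04,"wx":0,"wy":0,"wz":0},{"gripper":0.6,"dx":-0.01,"dy":-0.03,"dz":-0.04,"wx":0,"wy":0,"wz":0}]'
python3 - <<'E'
from h import *
s=manip.read_state();print(s["eef_pos"],np.degrees(s["eef_rot"]),s["joints"],s["clock"])
im=manip.camera("wrist");cv2.imwrite("pics/w3.png",im)
hsv=cv2.cvtColor(im,cv2.COLOR_BGR2HSV)
m=((hsv[...,0]<18)&(hsv[...,1]>110)&(hsv[...,2]>30)).astype(np.uint8)
c,_=cv2.findContours(m,cv2.RETR_EXTERNAL,cv2.CHAIN_APPROX_NONE)
for k in sorted(c,key=cv2.contourArea)[-4:]: print(cv2.contourArea(k),cv2.minAreaRect(k))
E
```

```text
clock: 8.73
eef_pos: [540.6, -124.6, 235.2]
eef_rot: [3.141, 0.001, -0.088]
wrist_force: [1.6, -0.1, -0.1]
finger_gap: 56.1
finger_force: 0.0
clock: 9.15
eef_pos: [490.5, -299.8, 235.2]
eef_rot: [3.142, 0.001, -0.086]
wrist_force: [0.1, 0.4, 0.5]
finger_gap: 56.5
finger_force: 0.0
clock: 9.57
eef_pos: [481.8, -327.5, 196.0]
eef_rot: [-3.142, 0.001, -0.085]
wrist_force: [-0.5, 0.4, 1.2]
finger_gap: 56.9
finger_force: 0.0
[ 481.75082006 -327.45684361  195.95131024] [-1.79994732e+02  3.04017879e-02 -4.85446509e+00] [-6.59761934e-01  3.80104221e-01  1.43643309e+00 -2.17937727e-04
  1.32555064e+00  9.95813783e-01] 9.5667
86.5 ((494.5, 391.5), (15.0, 23.0), 90.0)
126.0 ((516.0, 391.5), (15.0, 22.0), 90.0)
239.5 ((428.5, 391.5), (15.0, 41.0), 90.0)
1058.5 ((319.0, 200.5), (71.0, 16.0), 90.0)
```

View pics/w3.png

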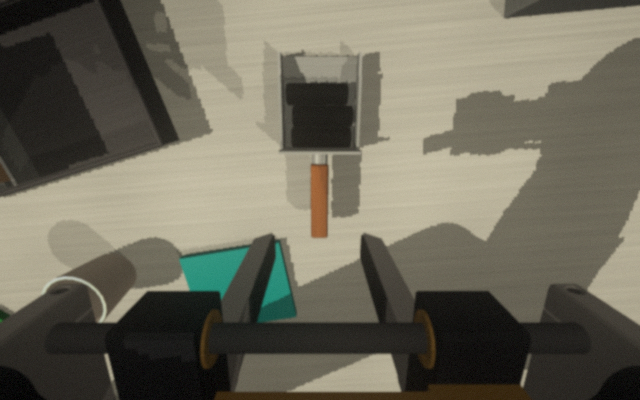

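The handle is straight ahead at column 319, rows 164 to 237, aligned with the tool yaw to under 0.5°. The pan holds the three sticks at (320,115).

Run:
```python
from h import *
s=manip.read_state()
for p in((319.4,164.5),(319.2,237)): print(wpix(s,p,54))
print(wpix(s,(280,151),52),wpix(s,(361,151),52), wpix(s,(283,55),9),wpix(s,(357,55),9))
```

```text
[ 512.9 -332.6   54. ]
[ 427.6 -325.2   54. ]
[ 530.8 -291.2   52. ] [ 523.4 -378.7   52. ] [ 632.4 -301.7    9. ] [ 625.3 -384.7    9. ]
```

```bash
python3 -m inch '[{"gripper":0.6,"dx":0.007,"dy":-0.002,"dz":-0.035,"wx":0,"wy":0,"wz":0},{"gripper":0.6,"dx":0.0137,"dy":-0.0042,"dz":-0.07,"wx":0,"wy":0,"wz":0},{"gripper":0.6,"dx":0.0137,"dy":-0.0042,"dz":-0.105,"wx":0,"wy":0,"wz":0},{"gripper":0.6,"dx":0.0137,"dy":-0.0042,"dz":-0.14,"wx":0,"wy":0,"wz":0},{"gripper":0.6,"dx":0.0137,"dy":-0.0042,"dz":-0.172,"wx":0,"wy":0,"wz":0}]'
python3 -m inch '[{"gripper":0.6,"dx":0,"dy":0,"dz":0,"wx":0,"wy":0,"wz":0},{"gripper":0.3,"dx":0,"dy":0,"dz":0,"wx":0,"wy":0,"wz":0},{"gripper":0.3,"dx":0,"dy":0,"dz":0,"wx":0,"wy":0,"wz":0},{"gripper":0,"dx":0,"dy":0,"dz":0,"wx":0,"wy":0,"wz":0},{"gripper":0,"dx":0,"dy":0,"dz":0,"wx":0,"wy":0,"wz":0}]' 60
python3 -m inch '[{"gripper":0,"dx":0,"dy":0,"dz":0,"wx":0,"wy":0,"wz":0},{"gripper":0,"dx":0,"dy":0,"dz":0,"wx":0,"wy":0,"wz":0},{"gripper":0,"dx":0,"dy":0,"dz":0.005,"wx":0,"wy":0,"wz":0},{"gripper":0,"dx":0,"dy":0,"dz":0.012,"wx":0,"wy":0,"wz":0},{"gripper":0,"dx":0,"dy":0,"dz":0.02,"wx":0,"wy":0,"wz":0}]' 60
python3 -m inch '[{"gripper":0,"dx":0,"dy":0,"dz":0.01,"wx":0,"wy":0,"wz":0},{"gripper":0,"dx":0,"dy":0,"dz":0.025,"wx":0,"wy":0,"wz":0},{"gripper":0,"dx":0,"dy":0,"dz":0.042,"wx":0,"wy":0,"wz":0},{"gripper":0,"dx":0,"dy":0,"dz":0.054,"wx":0,"wy":0,"wz":0},{"gripper":0,"dx":0,"dy":0,"dz":0.06,"wx":0,"wy":0,"wz":0}]' 60
python3 - <<'E'
from h import *
s=manip.read_state();print(s["eef_pos"],s["moment"])
a=manip.camera("side");cv2.imwrite("pics/d4.png",a)
b=manip.camera("wrist");cv2.imwrite("pics/w4.png",b)
a=cv2.resize(cv2.convertScaleAbs(a[180:320,260:420],alpha=1.6),(457,400),interpolation=cv2.INTER_CUBIC)
cv2.imwrite("pics/both4.png",np.hstack([a,cv2.convertScaleAbs(b[0:400,180:500],alpha=1.5)]))
E
```

```text
clock: 10.03
eef_pos: [496.0, -331.8, 23.6]
eef_rot: [3.14, -0.002, -0.084]
wrist_force: [0.2, -0.3, 1.4]
finger_gap: 56.3
finger_force: 0.0
clock: 10.45
eef_pos: [496.3, -333.1, 26.8]
eef_rot: [3.139, -0.004, -0.085]
wrist_force: [0.6, 0.4, -0.5]
finger_gap: 33.3
finger_force: 0.0
clock: 10.87
eef_pos: [495.0, -332.4, 44.7]
eef_rot: [3.141, 0.0, -0.086]
wrist_force: [-0.3, 0.0, -3.1]
finger_gap: 19.6
finger_force: 59.8
clock: 11.28
eef_pos: [495.9, -333.0, 106.9]
eef_rot: [3.139, -0.003, -0.086]
wrist_force: [0.2, 0.0, -4.4]
finger_gap: 19.8
finger_force: 59.8
[ 495.86643803 -332.96973569  106.90969255] [ 9.33673215e-02  2.69787269e-01 -7.34822785e-05]
```

View pics/both4.png

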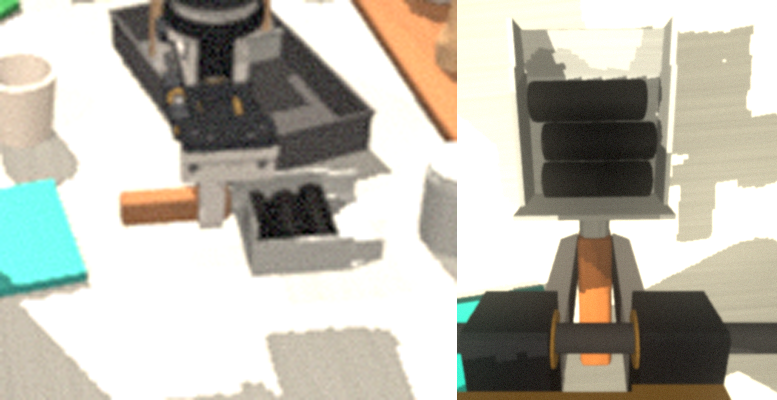

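The scoop is gripped level, with the three sticks side by side in the pan. Raise it, turn it to the tray's yaw and carry it over the bay.

```bash
python3 -m inch '[{"gripper":0,"dx":-0.001,"dy":0.004,"dz":0.006,"wx":0,"wy":0,"wz":0.8},{"gripper":0,"dx":-0.003,"dy":0.012,"dz":0.014,"wx":0,"wy":0,"wz":2},{"gripper":0,"dx":-0.007,"dy":0.025,"dz":0.022,"wx":0,"wy":0,"wz":4},{"gripper":0,"dx":-0.012,"dy":0.042,"dz":0.026,"wx":0,"wy":0,"wz":6},{"gripper":0,"dx":-0.016,"dy":0.06,"dz":0.028,"wx":0,"wy":0,"wz":8}]' 60
python3 -m inch '[{"gripper":0,"dx":-0.004,"dy":0.02,"dz":0,"wx":0,"wy":0,"wz":2},{"gripper":0,"dx":-0.008,"dy":0.04,"dz":0,"wx":0,"wy":0,"wz":4},{"gripper":0,"dx":-0.012,"dy":0.06,"dz":0,"wx":0,"wy":0,"wz":6},{"gripper":0,"dx":-0.016,"dy":0.08,"dz":0,"wx":0,"wy":0,"wz":7.5},{"gripper":0,"dx":-0.02,"dy":0.1,"dz":0,"wx":0,"wy":0,"wz":8}]' 60
python3 -m inch '[{"gripper":0,"dx":-0.004,"dy":0.02,"dz":0,"wx":0,"wy":0,"wz":0},{"gripper":0,"dx":-0.008,"dy":0.04,"dz":0,"wx":0,"wy":0,"wz":0},{"gripper":0,"dx":-0.01,"dy":0.06,"dz":0,"wx":0,"wy":0,"wz":0},{"gripper":0,"dx":-0.012,"dy":0.078,"dz":0,"wx":0,"wy":0,"wz":0},{"gripper":0,"dx":-0.012,"dy":0.09,"dz":0,"wx":0,"wy":0,"wz":0}]' 60
python3 - <<'E'
from h import *
s=manip.read_state();print(s["eef_pos"],np.degrees(s["eef_rot"]),s["moment"])
R=Ro.from_euler("xyz",s["eef_rot"]).as_matrix()
lip=s["eef_pos"]+R@[134,0,12.5];r=np.radians(11.2)
d=lip[:2]-[603,-.5];print("lip",lip,"tray",np.cos(r)*d[0]+np.sin(r)*d[1],-np.sin(r)*d[0]+np.cos(r)*d[1])
i=manip.camera_info("wrist");K=i["camera_matrix"];T=np.linalg.inv(i["tool_from_camera"])
for x in([30,0,-29],[134,0,12.5]):
  p=K@(T@np.r_[x,1])[:3];print(p[:2]/p[2])
cv2.imwrite("pics/w5.png",manip.camera("wrist"));cv2.imwrite("pics/d5.png",manip.camera("side"))
E
```

```text
clock: 11.8
eef_pos: [478.9, -271.5, 133.1]
eef_rot: [3.141, -0.001, 0.057]
wrist_force: [0.2, -0.3, -3.4]
finger_gap: 19.5
finger_force: 59.8
clock: 12.22
eef_pos: [458.6, -170.9, 132.5]
eef_rot: [3.141, -0.0, 0.197]
wrist_force: [-0.5, -0.5, -2.6]
finger_gap: 19.8
finger_force: 59.8
clock: 12.63
eef_pos: [446.4, -80.6, 132.6]
eef_rot: [3.141, -0.0, 0.196]
wrist_force: [-0.1, -0.5, -3.4]
finger_gap: 19.6
finger_force: 59.8
[446.40290179 -80.6084694  132.5841223 ] [ 1.79979735e+02 -1.82940097e-02  1.12175079e+01] [-0.03746692  0.27301516  0.02707879]
lip [577.84770149 -54.54446245 120.12690867] tray -35.17056798861907 -48.129753675940044
[317.14676262 218.9607931 ]
[317.09363163  21.73545849]
```

View pics/w5.png

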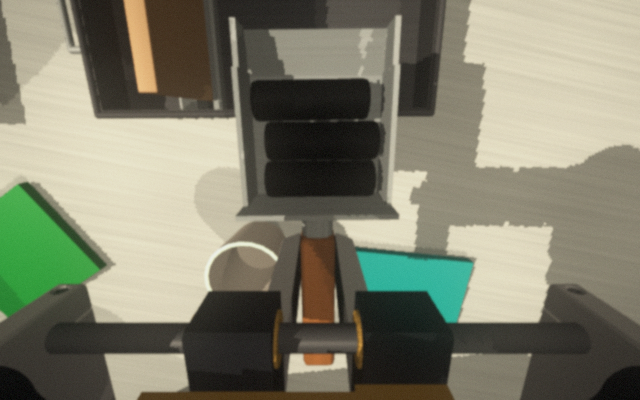

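Here the scoop is level, the three sticks are in the pan, and the lip (row 26) is over the larger bay with the tile behind it. Lower the lip to about 75 mm and hold, then pitch about the lip.

```bash
python3 -m inch '[{"gripper":0,"dx":0,"dy":-0.001,"dz":-0.01,"wx":0,"wy":0,"wz":0},{"gripper":0,"dx":0,"dy":-0.002,"dz":-0.022,"wx":0,"wy":0,"wz":0},{"gripper":0,"dx":0,"dy":-0.002,"dz":-0.034,"wx":0,"wy":0,"wz":0},{"gripper":0,"dx":0,"dy":-0.002,"dz":-0.042,"wx":0,"wy":0,"wz":0},{"gripper":0,"dx":0,"dy":-0.002,"dz":-0.045,"wx":0,"wy":0,"wz":0}]' 60
python3 -m inch '[{"gripper":0,"dx":0,"dy":0,"dz":0,"wx":0,"wy":0,"wz":0},{"gripper":0,"dx":0,"dy":0,"dz":0,"wx":0,"wy":0,"wz":0},{"gripper":0,"dx":0,"dy":0,"dz":0,"wx":0,"wy":0,"wz":0},{"gripper":0,"dx":0,"dy":0,"dz":0,"wx":0,"wy":0,"wz":0},{"gripper":0,"dx":0,"dy":0,"dz":0,"wx":0,"wy":0,"wz":0}]' 60
python3 -m inch '[{"gripper":0,"dx":0.0012,"dy":0.0002,"dz":0.0093,"wx":-0.78,"wy":3.92,"wz":0},{"gripper":0,"dx":0.0029,"dy":0.0006,"dz":0.0185,"wx":-1.55,"wy":7.85,"wz":0},{"gripper":0,"dx":0.0054,"dy":0.0011,"dz":0.0276,"wx":-2.33,"wy":11.77,"wz":0},{"gripper":0,"dx":0.0084,"dy":0.0017,"dz":0.0365,"wx":-3.1,"wy":15.7,"wz":0},{"gripper":0,"dx":0.0122,"dy":0.0024,"dz":0.0451,"wx":-3.88,"wy":19.62,"wz":0}]' 60
python3 - <<'E'
from h import *
s=manip.read_state();print(s["joints"])
R=Ro.from_euler("xyz",s["eef_rot"]).as_matrix()
lip=s["eef_pos"]+R@[134,0,12.5];print("lip",lip,R[:,0])
E
```

```text
clock: 13.15
eef_pos: [446.5, -84.9, 85.8]
eef_rot: [-3.141, 0.001, 0.193]
wrist_force: [0.0, -0.2, -3.7]
finger_gap: 19.5
finger_force: 59.8
clock: 13.57
eef_pos: [447.5, -84.6, 87.8]
eef_rot: [3.14, -0.001, 0.194]
wrist_force: [0.3, -0.2, -2.7]
finger_gap: 19.7
finger_force: 59.8
clock: 13.98
eef_pos: [459.9, -82.1, 133.6]
eef_rot: [3.139, 0.351, 0.193]
wrist_force: [1.0, -0.9, -2.5]
finger_gap: 19.7
finger_force: 59.8
[-0.18111816  0.39756886  1.60536625 -0.12858687  1.46681076  1.23075353]
lip [579.21732249 -58.80190795  75.82244733] [ 0.92172763  0.18023988 -0.34341193]
```

Tracking well, lip at z = 76. Continue to 40° and 55°.

```bash
python3 -m inch '[{"gripper":0,"dx":0.0042,"dy":0.0008,"dz":0.0083,"wx":-0.78,"wy":3.92,"wz":0},{"gripper":0,"dx":0.009,"dy":0.0018,"dz":0.0163,"wx":-1.55,"wy":7.85,"wz":0},{"gripper":0,"dx":0.0143,"dy":0.0028,"dz":0.024,"wx":-2.33,"wy":11.77,"wz":0},{"gripper":0,"dx":0.0201,"dy":0.004,"dz":0.0313,"wx":-3.1,"wy":15.7,"wz":0},{"gripper":0,"dx":0.0265,"dy":0.0052,"dz":0.0381,"wx":-3.88,"wy":19.62,"wz":0}]' 60
python3 -m inch '[{"gripper":0,"dx":0.0068,"dy":0.0013,"dz":0.0064,"wx":-0.78,"wy":3.92,"wz":0},{"gripper":0,"dx":0.0139,"dy":0.0028,"dz":0.0122,"wx":-1.55,"wy":7.85,"wz":0},{"gripper":0,"dx":0.0216,"dy":0.0043,"dz":0.0176,"wx":-2.33,"wy":11.77,"wz":0},{"gripper":0,"dx":0.0275,"dy":0.0054,"dz":0.0212,"wx":-2.91,"wy":14.72,"wz":0},{"gripper":0,"dx":0.0275,"dy":0.0054,"dz":0.0212,"wx":-2.91,"wy":14.72,"wz":0}]' 60
python3 -m inch '[{"gripper":0,"dx":0,"dy":0,"dz":0,"wx":0,"wy":0,"wz":0},{"gripper":0,"dx":0,"dy":0,"dz":0,"wx":0,"wy":0,"wz":0},{"gripper":0,"dx":0,"dy":0,"dz":0,"wx":0,"wy":0,"wz":0},{"gripper":0,"dx":0,"dy":0,"dz":0,"wx":0,"wy":0,"wz":0},{"gripper":0,"dx":0,"dy":0,"dz":0,"wx":0,"wy":0,"wz":0}]' 60
python3 - <<'E'
from h import *
s=manip.read_state();print(s["joints"])
R=Ro.from_euler("xyz",s["eef_rot"]).as_matrix()
lip=s["eef_pos"]+R@[134,0,12.5];print("lip",lip,R[:,0])
a=manip.camera("scene");b=manip.camera("side");cv2.imwrite("pics/s6.png",a);cv2.imwrite("pics/d6.png",b);cv2.imwrite("pics/w6.png",manip.camera("wrist"))
def dark(im,name,z):
    m=((im.max(2)<26)).astype(np.uint8)
    c,_=cv2.findContours(m,cv2.RETR_EXTERNAL,cv2.CHAIN_APPROX_NONE)
    for k in c:
        if cv2.contourArea(k)>25:
            r=cv2.minAreaRect(k);X=plane(name,r[0],z)
            if 470<X[0]<740 and -200<X[1]<180: print(name,cv2.contourArea(k),np.round(r[0]),np.round(r[1]),X)
dark(a,"scene",16);dark(b,"side",16)
E
```

```text
clock: 14.4
eef_pos: [486.7, -76.8, 171.5]
eef_rot: [3.139, 0.699, 0.193]
wrist_force: [-0.9, -0.2, -2.3]
finger_gap: 19.7
finger_force: 59.8
clock: 14.82
eef_pos: [514.3, -71.1, 190.5]
eef_rot: [3.14, 0.963, 0.194]
wrist_force: [-0.1, -0.4, -3.1]
finger_gap: 19.6
finger_force: 59.8
clock: 15.23
eef_pos: [513.4, -71.6, 192.4]
eef_rot: [3.138, 0.958, 0.192]
wrist_force: [-0.1, -0.3, -1.6]
finger_gap: 19.5
finger_force: 59.8
[-0.08906461  0.82257445  1.02530106 -0.29120058  2.21138736  1.22885616]
lip [578.99892577 -58.9279611   75.57254073] [ 0.56464173  0.10975245 -0.81800618]
side 50.5 [336. 219.] [19.  7.] [571.5 -58.2  16. ]
side 48.0 [361. 212.] [19.  6.] [652.4 -33.3  16. ]
```

Run:
```python
from h import *
for n in("w5","w6"):
    g=cv2.cvtColor(cv2.imread(f"pics/{n}.png"),cv2.COLOR_BGR2GRAY)
    print(n); print(g[20:216:14,255:385:26])
s=manip.read_state()
im=cv2.imread("pics/w6.png");g=im.max(2)
m=(g<30).astype(np.uint8);c,_=cv2.findContours(m,cv2.RETR_EXTERNAL,cv2.CHAIN_APPROX_NONE)
for k in c:
    if cv2.contourArea(k)>80: r=cv2.minAreaRect(k);print(cv2.contourArea(k),np.round(r[0]),np.round(r[1]),wpix(s,r[0],16))
for n in("s","d"):
    d=cv2.absdiff(cv2.imread(f"pics/{n}6.png"),cv2.imread(f"pics/{n}3.png")); print(n,[d[y-4:y+4,x-4:x+4].mean().round() for x,y in((330,230),(345,240))])
```

```text
w5
[[ 42  37  45  85  82]
 [ 76 148 145 149 163]
 [ 78 148 144 147 166]
 [ 74  85 150 151 152]
 [ 84  85 162 165 171]
 [ 24  31  24  27  23]
 [ 28  23  29  22  30]
 [ 48  23  18  27  34]
 [ 90  27  18  18  25]
 [ 86  28  21  16  25]
 [ 79  33  27  21  30]
 [ 70  28  19  18  30]
 [ 68  27  23  23  30]
 [ 80  74  72  74  73]]
w6
[[ 42  46  44  48  51]
 [ 99 101 169 171 172]
 [100 100 123 169 169]
 [101 103 102 173 175]
 [115 112 115 169 168]
 [112 112 117 164 165]
 [116 112 115 165 116]
 [116 117 117 129 119]
 [118 113 115 116 112]
 [106 110 113 116 120]
 [ 92 114 112 114 110]
 [ 78 113 118 115 118]
 [ 69 112 114 116 117]
 [ 69  72  69  69  72]]
1043.5 [615. 382.] [48. 33.] [1432.6  917.4   16. ]
916.5 [ 22. 382.] [44. 33.] [1750.  -640.4   16. ]
6657.5 [402. 338.] [ 90. 100.] [2458.1  814.    16. ]
8136.0 [232. 340.] [ 99. 100.] [2545.6 -151.5   16. ]
s [np.float64(15.0), np.float64(10.0)]
d [np.float64(6.0), np.float64(4.0)]
```

The pan is empty: all the floor rows in the wrist image are bright, where the sticks were black before. Level the scoop while backing away, then check the tray.

```bash
python3 -m inch '[{"gripper":0,"dx":-0.005,"dy":-0.005,"dz":0.01,"wx":1.16,"wy":-5.89,"wz":0},{"gripper":0,"dx":-0.01,"dy":-0.015,"dz":0.01,"wx":2.33,"wy":-11.77,"wz":0},{"gripper":0,"dx":-0.015,"dy":-0.03,"dz":0.01,"wx":3.5,"wy":-17.66,"wz":0},{"gripper":0,"dx":-0.018,"dy":-0.05,"dz":0.01,"wx":4.66,"wy":-23.5,"wz":0},{"gripper":0,"dx":-0.02,"dy":-0.07,"dz":0.01,"wx":5.8,"wy":-29.4,"wz":0}]' 60
python3 -m inch '[{"gripper":0,"dx":0,"dy":-0.025,"dz":0,"wx":1.16,"wy":-5.89,"wz":0},{"gripper":0,"dx":0,"dy":-0.05,"dz":0,"wx":2.33,"wy":-11.77,"wz":0},{"gripper":0,"dx":0,"dy":-0.08,"dz":0,"wx":3.5,"wy":-17.66,"wz":0},{"gripper":0,"dx":0,"dy":-0.11,"dz":0,"wx":4.85,"wy":-24.5,"wz":0},{"gripper":0,"dx":0,"dy":-0.14,"dz":0,"wx":4.85,"wy":-24.5,"wz":0}]' 60
python3 -m inch '[{"gripper":0,"dx":0,"dy":-0.02,"dz":-0.02,"wx":0,"wy":0,"wz":-4},{"gripper":0,"dx":0,"dy":-0.04,"dz":-0.05,"wx":0,"wy":0,"wz":-8},{"gripper":0,"dx":0,"dy":-0.05,"dz":-0.08,"wx":0,"wy":0,"wz":-12},{"gripper":0,"dx":0,"dy":-0.05,"dz":-0.1,"wx":0,"wy":0,"wz":-16},{"gripper":0,"dx":0,"dy":-0.05,"dz":-0.11,"wx":0,"wy":0,"wz":-16}]' 60
cat > chk.py <<'E'
from h import *
s=manip.read_state();print(s["eef_pos"],np.degrees(s["eef_rot"]),s["moment"],s["wrist_force"])
C=np.array([603,-.5]);r=np.radians(11.2);Rt=np.array([[np.cos(r),-np.sin(r)],[np.sin(r),np.cos(r)]])
for n in("scene","side"):
    im=manip.camera(n);cv2.imwrite(f"pics/{n}_{s['clock']:.1f}.png",im)
    g=cv2.GaussianBlur(im.max(2),(3,3),0)
    # rectified map of the bay at stick height: rows = tray x, cols = tray y
    K,R,t=info(n);Q=[]
    for a,b in((-100,-160),(100,-160),(100,60),(-100,60)): Q.append(proj(n,[*(C+Rt@[a,b]),16]))
    H=cv2.getPerspectiveTransform(np.float32(Q),np.float32([(0,0),(0,200),(220,200),(220,0)]))
    w=cv2.warpPerspective(g,H,(221,201)); print(n,"rows x -90..90, cols y -150..60 step 14 (4 mm median)")
    for x in range(-90,91,12): print(x,[int(np.median(w[x+98:x+103,y+158:y+163])) for y in range(-150,60,12)])
E
python3 chk.py
```

```text
clock: 15.8
eef_pos: [493.4, -142.0, 202.5]
eef_rot: [3.139, 0.431, 0.194]
wrist_force: [0.5, -0.0, -2.6]
finger_gap: 19.6
finger_force: 59.8
clock: 16.22
eef_pos: [491.8, -283.3, 203.0]
eef_rot: [3.139, -0.007, 0.192]
wrist_force: [0.3, 0.3, -1.2]
finger_gap: 19.4
finger_force: 59.8
clock: 16.63
eef_pos: [492.0, -331.2, 88.7]
eef_rot: [-3.14, 0.004, -0.09]
wrist_force: [-1.4, 0.8, -2.6]
finger_gap: 19.5
finger_force: 59.8
[ 492.00739354 -331.24718822   88.74374462] [-179.91662542    0.25266697   -5.16267307] [0.13957527 0.22415707 0.01882505] [-1.43984511  0.80760291 -2.63884932]
scene rows x -90..90, cols y -150..60 step 14 (4 mm median)
-90 [141, 67, 49, 48, 48, 47, 47, 47, 47, 46, 47, 46, 46, 46, 46, 47, 46, 68]
-78 [103, 56, 50, 50, 49, 49, 49, 49, 48, 48, 49, 48, 49, 46, 46, 46, 53, 62]
-66 [84, 53, 63, 63, 62, 62, 62, 62, 51, 49, 49, 49, 49, 46, 46, 46, 55, 63]
-54 [84, 53, 63, 63, 62, 62, 47, 45, 40, 40, 40, 39, 45, 45, 45, 46, 54, 62]
-42 [85, 51, 64, 66, 56, 51, 37, 37, 37, 38, 36, 36, 48, 49, 48, 46, 55, 62]
-30 [72, 51, 63, 68, 56, 50, 38, 39, 38, 38, 37, 38, 45, 45, 44, 
[... 1371 characters left out ...]
20, 22, 20]
-6 [45, 46, 45, 48, 60, 26, 23, 32, 35, 41, 82, 115, 100, 50, 21, 22, 23, 26]
6 [45, 47, 45, 48, 78, 73, 41, 35, 37, 39, 35, 44, 85, 100, 90, 48, 23, 26]
18 [46, 47, 46, 48, 77, 80, 79, 56, 48, 48, 49, 49, 47, 52, 80, 92, 44, 23]
30 [46, 46, 46, 48, 56, 45, 35, 31, 28, 26, 27, 21, 39, 47, 50, 79, 56, 21]
42 [46, 45, 45, 48, 59, 46, 27, 21, 25, 24, 24, 19, 18, 35, 50, 78, 84, 30]
54 [47, 46, 47, 50, 77, 81, 65, 28, 31, 32, 43, 36, 30, 36, 51, 76, 88, 64]
66 [44, 47, 45, 47, 64, 67, 65, 63, 58, 60, 67, 66, 48, 46, 45, 69, 87, 88]
78 [128, 46, 46, 46, 51, 41, 40, 39, 41, 39, 38, 39, 40, 39, 37, 41, 54, 83]
90 [183, 172, 78, 46, 53, 39, 40, 40, 41, 40, 39, 39, 41, 38, 38, 39, 40, 39]
```

The scene map shows three dark bars about 70 mm long in the larger bay, at tray x of about -36, 0 and 45 mm and y between -90 and -6, so all three sticks are in. Set the scoop down.

```bash
python3 -m inch '[{"gripper":0,"dx":0,"dy":0,"dz":-0.02,"wx":0,"wy":0,"wz":0},{"gripper":0,"dx":0,"dy":0,"dz":-0.035,"wx":0,"wy":0,"wz":0},{"gripper":0,"dx":0,"dy":0,"dz":-0.048,"wx":0,"wy":0,"wz":0},{"gripper":0,"dx":0,"dy":0,"dz":-0.056,"wx":0,"wy":0,"wz":0},{"gripper":0,"dx":0,"dy":0,"dz":-0.06,"wx":0,"wy":0,"wz":0}]' 60
python3 -m inch '[{"gripper":0,"dx":0,"dy":0,"dz":-0.001,"wx":0,"wy":0,"wz":0},{"gripper":0,"dx":0,"dy":0,"dz":-0.002,"wx":0,"wy":0,"wz":0},{"gripper":0,"dx":0,"dy":0,"dz":-0.003,"wx":0,"wy":0,"wz":0},{"gripper":0,"dx":0,"dy":0,"dz":-0.003,"wx":0,"wy":0,"wz":0},{"gripper":0,"dx":0,"dy":0,"dz":-0.003,"wx":0,"wy":0,"wz":0}]' 60
```

```text
clock: 17.15
eef_pos: [493.6, -331.4, 31.7]
eef_rot: [3.141, 0.001, -0.084]
wrist_force: [-0.3, -0.3, -3.4]
finger_gap: 19.5
finger_force: 59.8
clock: 17.57
eef_pos: [493.7, -331.6, 29.3]
eef_rot: [3.14, -0.0, -0.086]
wrist_force: [0.3, -0.2, -2.7]
finger_gap: 19.9
finger_force: 59.8
```

```bash
python3 -m inch '[{"gripper":0,"dx":0,"dy":0,"dz":-0.001,"wx":0,"wy":0,"wz":0},{"gripper":0,"dx":0,"dy":0,"dz":-0.002,"wx":0,"wy":0,"wz":0},{"gripper":0,"dx":0,"dy":0,"dz":-0.003,"wx":0,"wy":0,"wz":0},{"gripper":0,"dx":0,"dy":0,"dz":-0.003,"wx":0,"wy":0,"wz":0},{"gripper":0,"dx":0,"dy":0,"dz":-0.003,"wx":0,"wy":0,"wz":0}]' 60
python3 -m inch '[{"gripper":0,"dx":0,"dy":0,"dz":-0.001,"wx":0,"wy":0,"wz":0},{"gripper":0,"dx":0,"dy":0,"dz":-0.0015,"wx":0,"wy":0,"wz":0},{"gripper":0,"dx":0,"dy":0,"dz":-0.0015,"wx":0,"wy":0,"wz":0},{"gripper":0,"dx":0,"dy":0,"dz":-0.0015,"wx":0,"wy":0,"wz":0},{"gripper":0,"dx":0,"dy":0,"dz":-0.0015,"wx":0,"wy":0,"wz":0}]' 60
```

```text
clock: 17.98
eef_pos: [493.5, -331.5, 25.8]
eef_rot: [3.141, 0.0, -0.086]
wrist_force: [0.1, 0.0, -2.0]
finger_gap: 19.5
finger_force: 59.8
clock: 18.4
eef_pos: [493.6, -331.6, 25.5]
eef_rot: [3.14, -0.0, -0.086]
wrist_force: [-4.5, 3.7, 10.6]
finger_gap: 19.5
finger_force: 59.8
```

Contact with the table. Release gently and retreat straight up, then check.

```bash
python3 -m inch '[{"gripper":0.25,"dx":0,"dy":0,"dz":0.001,"wx":0,"wy":0,"wz":0},{"gripper":0.5,"dx":0,"dy":0,"dz":0.001,"wx":0,"wy":0,"wz":0},{"gripper":0.6,"dx":0,"dy":0,"dz":0.001,"wx":0,"wy":0,"wz":0},{"gripper":0.6,"dx":0,"dy":0,"dz":0.001,"wx":0,"wy":0,"wz":0},{"gripper":0.6,"dx":0,"dy":0,"dz":0.001,"wx":0,"wy":0,"wz":0}]'
python3 -m inch '[{"gripper":0.6,"dx":0,"dy":0,"dz":0.02,"wx":0,"wy":0,"wz":0},{"gripper":0.6,"dx":0,"dy":0,"dz":0.06,"wx":0,"wy":0,"wz":0},{"gripper":0.6,"dx":0,"dy":0,"dz":0.1,"wx":0,"wy":0,"wz":0},{"gripper":0.6,"dx":-0.007,"dy":0,"dz":0.14,"wx":0,"wy":0,"wz":0},{"gripper":0.6,"dx":-0.014,"dy":0.004,"dz":0.17,"wx":0,"wy":0,"wz":0}]'
python3 -m inch '[{"gripper":0.6,"dx":0,"dy":0,"dz":0,"wx":0,"wy":0,"wz":0},{"gripper":0.6,"dx":0,"dy":0,"dz":0,"wx":0,"wy":0,"wz":0},{"gripper":0.6,"dx":0,"dy":0,"dz":0,"wx":0,"wy":0,"wz":0},{"gripper":0.6,"dx":0,"dy":0,"dz":0,"wx":0,"wy":0,"wz":0},{"gripper":0.6,"dx":0,"dy":0,"dz":0,"wx":0,"wy":0,"wz":0}]'
python3 - <<'E'
from h import *
s=manip.read_state();print(s["eef_pos"],s["wrist_force"])
def handle(im):
    hsv=cv2.cvtColor(im,cv2.COLOR_BGR2HSV)
    m=((hsv[...,0]<18)&(hsv[...,1]>110)&(hsv[...,2]>30)).astype(np.uint8)[:300]
    c,_=cv2.findContours(m,cv2.RETR_EXTERNAL,cv2.CHAIN_APPROX_NONE)
    return cv2.minAreaRect(max(c,key=cv2.contourArea))
im=manip.camera("wrist");r=handle(im);print(r)
b=cv2.boxPoints(r);print([wpix(s,p,54).tolist() for p in b])
a=manip.camera("scene");d=manip.camera("side")
# tile & bystanders vs earlier pictures, away from robot/scoop
for n,x,o in(("scene",a,"s3"),("side",d,"d3")):
    q=cv2.absdiff(x,cv2.imread(f"pics/{o}.png")).max(2)
    reg={"scene":{"tile":(340,170,385,240),"jar":(458,215,492,258),"can":(232,288,270,332),"cup":(286,138,318,178)},"side":{"tile":(310,165,360,200),"jar":(352,140,372,172),"can":(405,228,436,270),"cup":(253,198,282,232)}}[n]
    print(n,{k:(round(float(q[v[1]:v[3],v[0]:v[2]].mean()),1),round(float((q[v[1]:v[3],v[0]:v[2]]>60).mean()),3)) for k,v in reg.items()})
E
```

```text
clock: 18.82
eef_pos: [493.5, -331.5, 25.3]
eef_rot: [3.141, 0.0, -0.086]
wrist_force: [0.2, 0.7, -0.3]
finger_gap: 46.7
finger_force: 0.0
clock: 19.23
eef_pos: [479.7, -328.0, 198.7]
eef_rot: [3.139, -0.002, -0.086]
wrist_force: [-0.4, 0.0, -0.3]
finger_gap: 56.4
finger_force: 0.0
clock: 19.65
eef_pos: [479.3, -327.3, 193.8]
eef_rot: [-3.141, 0.003, -0.086]
wrist_force: [-0.3, -0.5, 0.6]
finger_gap: 56.3
finger_force: 0.0
[ 479.28025881 -327.26527683  193.79756814] [-0.27648184 -0.51574116  0.59020901]
((320.0, 200.5), (16.0, 73.0), 0.0)
[[426.2, -316.4, 54.0], [511.3, -324.2, 54.0], [509.8, -341.4, 54.0], [424.6, -334.9, 54.0]]
scene {'tile': (5.9, 0.0), 'jar': (5.5, 0.0), 'can': (5.4, 0.0), 'cup': (1.6, 0.0)}
side {'tile': (44.5, 0.4), 'jar': (11.8, 0.0), 'can': (5.3, 0.0), 'cup': (5.4, 0.0)}
```

The scoop handle is back at table height, and the tile, cup, jar and can are unchanged in the scene view. The side view of the tile appears to be blocked by the arm. Handing in.

```bash
python3 -c "
from cell import manip
print(manip.sign_off())"
```

```text
the job is handed in; nothing more can be done
None
```

The job is handed in at about 20 s with no verdict returned: by my checks the tile is upright and home in the channel, all three sticks are in the larger bay, the empty scoop is flat on the table and the bystanders are unmoved, but I viewed 11 pictures, one over the limit of 10.

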